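# Fit a sanding wheel to the bench spindle with the interlock plug pulled

## Task

Make the bench spindle safe, then fit the sanding wheel: first pull the interlock plug right out of its socket and put it down in the steel tray. Then take the sanding wheel by its square hub and lower it gently, without dropping it, over the tilted shaft and the drive pin beside it until it sits fully home on the flange, and let go. Leave the brush wheel, hammer, polish tin and shoe where they are.

Things in the scene. Friction and masses are not known exactly. Their poses are not given: they have to be found in the camera images.
- plug: Black plastic interlock plug, upright in the socket at the start. Origin: centre of its shank's foot; z along the plug. Shank 16 x 16 mm, z 0 to 28; collar 30 x 30 mm, z 28 to 34, rests on the socket; flat grip tab 14 mm thick (x), 30 mm wide (y), z 34 to 70. About 0.06 kg.
- plug_mid (a point): Middle of the plug, 35 mm along its z from the foot. The plug is pulled straight up; a sprung ball in the socket holds it with some 5 to 18 N over the first 18 mm or so, then it is free.
- socket: Grey socket block 56 x 56 x 40 mm, fixed to the bench, brass stub on its +y side; square upright well 17 mm wide, 30 mm deep in its top. Origin: centre of the underside. It stands left or right of the spindle unit, with the tray on the other side.
- tray: Open steel tray 120 (x) x 110 (y) x 18 mm high, walls and floor 4 to 5 mm, fixed. Origin: centre of the underside.
- wheel: Sanding wheel, flat on the bench, hub up, left or right: brown rim 108 mm outside, 76 mm inside diameter, 22 mm high; inside it a 10 mm plate with a 17.8 mm bore in the middle and one 10.2 mm pin hole. Square steel hub 28 x 28 mm (sides along the wheel's x and y), hollow (19 mm), from z 10 to 58 mm. Origin: centre of the underside, z out of the hub. 0.25 to 0.5 kg.
- wheel_pin_hole (a point): Centre of the wheel's pin hole at its underside, 26 mm from the wheel's origin along its +x.
- spindle: Spindle on the fixed unit. Origin: centre of the flange face (68 mm diameter) where the wheel seats, 90 mm above the bench; z up along the shaft, which leans 30 degrees from vertical, towards the robot's side. Shaft 16 mm diameter, 44 mm long, last 5 mm tapered. Locked against turning. Fully home, the wheel's origin and axes coincide with these.
- pin_foot (a point): Foot of the drive pin at the flange face, 26 mm from the shaft's axis along the spindle's +x. Pin 8 mm diameter, 26 mm long, last 4 mm tapered, parallel to the shaft; it stands at a different angle about the shaft each time. A grey deck 130 x 130 mm lies 12 mm under the flange face.
- brush: Brush wheel, leave alone: dark bristle rim 108 mm diameter, 34 mm high, wooden core without pin hole, round hub 24 mm diameter to z 44 mm. Origin: centre of the underside. Lies on the side of the bench where the sanding wheel does not.
- hammer: Hammer lying on the bench beyond the spindle unit, 200 mm long, leave alone.
- tin: Flat polish tin 72 mm diameter, 30 mm high, leave alone. Origin: centre of the underside.
- boot: Dark low shoe 250 mm long, 85 mm wide, about 100 mm high, leave alone. Origin: centre of the underside.
Things that resemble listed ones, but are neither listed nor needed, are in the scene too. Leave any green or turquoise look-alike of the wheel alone.

How it is judged:
By the outcome, as a careful person would: the job done as asked, in the order asked, and still so for the second after the job is handed in, with the robot touching nothing.
It also fails if it takes over 69 s, if anything falls off the work surface, if the arm or the gripper's body presses on something with over 40 N, if the wrist force passes 120 N, or if a joint passes its speed limit or range.

## Robot

A 7-joint arm with a two-finger parallel gripper is mounted at the origin on the work surface. World frame = base frame: x ahead of the robot, y to its left, z up, the work surface at z = 0. Lengths are in m, angles in rad, forces in N, time in s.
With the tool pointing down it reaches from about 0.4 to 0.85 m from the base axis. Payload 10.4 kg.
Tool frame: the origin (TCP) lies midway between the tips of the shut fingers; the grasp point (between the pads) lies 19 mm behind it; z points along the fingers, y is the line along which they close (so a half turn about z gives the same grasp; the last joint's range is limited). The gripper opens to 87 mm and grips with 3 to 60 N. Pads are 19 mm wide; open, the fingers measure 117 mm over their backs; the gripper's body (75 mm by 190 mm) begins 51 mm behind the grasp point.
Start: joints at [-1.131, 0.332, -0.065, 1.46, 0.022, 1.35, -0.088], TCP at [0.279, 0.559, 0.223] pointing down, gripper open.
Joint ranges: [-2.6, 2.6], [-0.5, 2.12], [-1.47, 1.34], [0.16, 2.42], [-1.27, 4.41], [0.06, 2.06], [-2.6, 2.6]. Speed limits (rad/s): [2.22, 2.22, 2.79, 2.79, 3.14, 3.14, 3.14].

## Interface

Orientations are given as a unit quaternion [x, y, z, w].
In Python, from bench import sensors, eyes, order gives the robot as it stands.
- The arm moves only by the tool arm_command, never from a script. Its argument "steps" is a list of rows, each an object with "rot": the turn, a rotation vector about the world's x, y, z in degrees, a list of three; "slide": the shift along the world's x, y, z in m, a list of three; "grip": the opening, from 0 (shut) to 1 (fully open). A call has exactly 8 rows; each row shifts and turns the commanded pose from where the row before left it; what a row does not reach is not made up. A row lasts 1/8 s, in which the tool goes at most 62.5 mm and 10.7 degrees, less where a joint would pass 70% of its speed; a pose out of reach is approached as far as the arm can. A call with a gripper value outside its range is refused whole. The fingers move at their own pace and stop on an object; "newtons" is the grip in N (left out, the last holds). Time passes only in rows, so rows that do not move let the fingers close, or fill a call up. It gives the time, the measured TCP pose, the force, the opening and the grip force at its end, in the units of the state.
- sensors.read_state(): the state, without advancing time (a new reading comes with each control period).
- eyes.camera(name): name is "scene" or "top" or "wrist"; returns a dict with "pixels" (480x640x3 uint8, red, green, blue), "intrinsics" (3x3 intrinsics, pixels), "pose" (4x4, takes a point from camera to world coordinates). Camera axes: x right, y down, z forward; pixel columns grow to the right and rows downward; lengths in m; the calibration is good to about 2 mm. A picture is of the moment at which its call begins. There is no depth.
- order.close_job(): hands the job in; it is judged then, once.
Trained networks look in a picture, given as the dict that the camera call returned (one of the last four; its "shot" number tells which), for a name from the list of things; names that differ only in an ending like _2 or _b are one class to them, and where a whole thing is asked for, a point or a joint stands for the part that bears it (a point fixed in the world has none). Each returns a list of dicts, best first, with "conf" (0 to 1); they miss things now and then, are a little off and sometimes report something else, mostly with a low value. They report only what shows in the picture. A call takes as long as a camera call. They do not tell look-alikes from the thing itself.
- eyes.look_for(name, picture): "bbox" ([left, top, right, bottom] in pixels, round what is visible of it).
The state is a dict: "time": time; "joint_positions": joint angles; "joint_vel": joint speeds; "joint_torque": joint torques, N m; "ee_pos": TCP position; "eef_rot": TCP orientation; "ft_force": force on the tool from outside, world axes, zero at the start; "torque": the same for the moment, N m; "width": finger opening in m; "grip_force": force on a finger pad.
Only numpy, scipy, OpenCV 4.12 (cv2) and the standard library are available. Lean on these libraries where they do the work, as an engineer would, in place of code of your own. Each camera call takes 0.05 s, during which the arm holds its last target. There are 200 camera calls.

## Working session

There is one attempt and no reset: what is moved stays moved. The work goes in short steps, Python scripts to look and compute and a tool call to move; the robot and the scene stay as the last step left them, time stands still between calls to the robot, and variables do not carry over. Pictures are saved under pics/ and viewed, at most 11 in all, crops included, and the job is handed in when it is done.

Besides the shell and the picture viewer there is one more tool, called by a JSON object that holds its "api" and its "payload". arm_command: Moves the arm, as the interface text tells. Its arguments: {"type":"object","properties":{"steps":{"type":"array","items":{"type":"object","properties":{"rot":{"type":"array","items":{"type":"number"}},"slide":{"type":"array","items":{"type":"number"}},"grip":{"type":"number"}}}},"newtons":{"type":"number"}},"required":["steps"]}

```bash
mkdir -p pics; ls
cat > h.py <<'E'
import numpy as np,cv2
from bench import sensors,eyes,order
from scipy.spatial.transform import Rotation as R
def cam(n,save=None):
    p=eyes.camera(n)
    if save: cv2.imwrite('pics/'+save,cv2.cvtColor(np.asarray(p['pixels']),cv2.COLOR_RGB2BGR))
    return p
def ray(p,u,v,z):
    K=np.array(p['intrinsics']);T=np.array(p['pose'])
    d=T[:3,:3]@np.linalg.solve(K,[u,v,1]);o=T[:3,3]
    return o+d*(z-o[2])/d[2]
def proj(p,X):
    K=np.array(p['intrinsics']);T=np.array(p['pose'])
    c=(np.atleast_2d(X)-T[:3,3])@T[:3,:3];q=c@K.T
    return q[:,:2]/q[:,2:]
E
python3 - <<'E'
from h import *
np.set_printoptions(precision=3,suppress=True)
for n in ['top','scene']:
    p=cam(n,n+'1.png'); print(n,p['intrinsics'],p['pose'])
    for k in ['plug','socket','tray','wheel','spindle','brush','wheel_pin_hole','pin_foot']:
        for d in eyes.look_for(k,p)[:3]:
            b=d['bbox'];u,v=(b[0]+b[2])/2,(b[1]+b[3])/2
            print(k,round(d['conf'],2),np.round(b),ray(p,u,v,0.03))
cam('wrist','w1.png')
s=sensors.read_state();print(s)
E
```

```text
pics
top [[454.741   0.    322.111]
 [  0.    454.741 235.247]
 [  0.      0.      1.   ]] [[-0.003 -0.981  0.192  0.265]
 [-1.     0.001 -0.01   0.035]
 [ 0.009 -0.192 -0.981  1.29 ]
 [ 0.     0.     0.     1.   ]]
plug 0.41 [406. 198. 422. 216.] [ 0.595 -0.24   0.03 ]
plug 0.32 [203. 253. 244. 292.] [0.408 0.297 0.03 ]
socket 0.8 [401. 195. 422. 221.] [ 0.591 -0.233  0.03 ]
tray 0.64 [226. 183. 267. 225.] [0.603 0.239 0.03 ]
tray 0.32 [467. 194. 494. 218.] [ 0.597 -0.433  0.03 ]
wheel 0.97 [203. 309. 244. 350.] [0.253 0.29  0.03 ]
wheel 0.81 [206. 250. 242. 289.] [0.415 0.296 0.03 ]
wheel 0.72 [261. 287. 302. 325.] [0.314 0.135 0.03 ]
spindle 0.91 [305. 201. 333. 228.] [0.572 0.031 0.03 ]
brush 0.97 [416. 240. 460. 275.] [ 0.448 -0.302  0.03 ]
wheel_pin_hole 0.96 [206. 313. 248. 351.] [0.245 0.28  0.03 ]
wheel_pin_hole 0.93 [205. 252. 242. 289.] [0.412 0.296 0.03 ]
wheel_pin_hole 0.89 [263. 287. 302. 327.] [0.311 0.132 0.03 ]
pin_foot 0.89 [299. 201. 329. 227.] [0.573 0.046 0.03 ]
scene [[503.917   0.    312.323]
 [  0.    503.917 246.248]
 [  0.      0.      1.   ]] [[ 0.545  0.57
[... 734 characters left out ...]
359. 198.] [0.266 0.281 0.03 ]
wheel_pin_hole 0.88 [358. 198. 401. 227.] [0.434 0.284 0.03 ]
wheel_pin_hole 0.71 [289. 197. 326. 230.] [0.337 0.128 0.03 ]
pin_foot 0.96 [312. 238. 344. 270.] [0.489 0.086 0.03 ]
{'time': 0.95, 'joint_positions': array([-1.131,  0.332, -0.065,  1.46 ,  0.022,  1.35 , -0.088]), 'joint_vel': array([ 0.001,  0.001,  0.002,  0.   , -0.   , -0.001, -0.001]), 'joint_torque': array([ -0.001, -62.303,   0.024, -39.013,  -0.061,   0.031,   0.   ]), 'ee_pos': array([0.279, 0.559, 0.223]), 'eef_rot': array([0.229, 0.973, 0.   , 0.   ]), 'ft_force': array([-0.136,  1.097,  0.337]), 'torque': array([ 0.013, -0.023,  0.012]), 'grip_force': 0.0, 'width': 0.08716958009727915}
```

Run:
```python
import cv2,numpy as np
t=cv2.imread('pics/top1.png')[150:380,170:520]; t=cv2.resize(t,(800,526),interpolation=cv2.INTER_CUBIC)
cv2.imwrite('pics/t1c.png',t)
s=cv2.imread('pics/scene1.png')[130:430,120:520]; cv2.imwrite('pics/s1c.png',cv2.resize(s,(800,600),interpolation=cv2.INTER_CUBIC))
```

```text
(no output)
```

View pics/t1c.png

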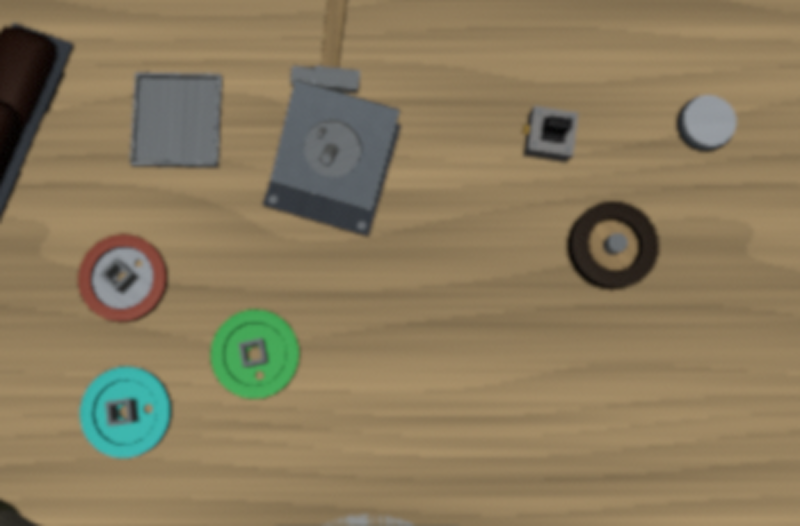

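View pics/s1c.png

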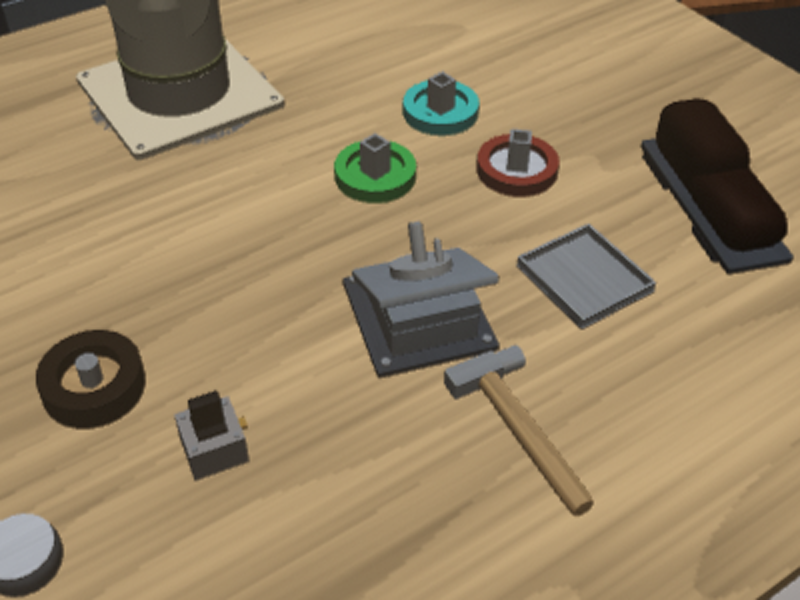

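Candidates for the wheel (top image): brown at px (223,271), turquoise at (224,330) and green at (281,304), both look-alikes; so the brown one, with the square hub. The brush is at (438,257). The plug is the black tab in the grey socket with the brass stub, px (412,207), with the tray on the left at (247,202). I'm moving above the plug and will check it close up there.

{"api": "arm_command", "payload": {"steps": [{"slide": [0.0195, -0.0495, 0], "rot": [0, 0, -4.5], "grip": 1}, {"slide": [0.0195, -0.0495, 0], "rot": [0, 0, -4.5], "grip": 1}, {"slide": [0.0195, -0.0495, 0], "rot": [0, 0, -4.5], "grip": 1}, {"slide": [0.0195, -0.0495, 0], "rot": [0, 0, -4.5], "grip": 1}, {"slide": [0.0195, -0.0495, 0], "rot": [0, 0, -4.5], "grip": 1}, {"slide": [0.0195, -0.0495, 0], "rot": [0, 0, -4.5], "grip": 1}, {"slide": [0.0195, -0.0495, 0], "rot": [0, 0, -4.5], "grip": 1}, {"slide": [0.0195, -0.0495, 0], "rot": [0, 0, -4.5], "grip": 1}]}}

```text
time: 1.95
ee_pos: [0.4355, 0.1616, 0.2229]
eef_rot: [0.52, 0.854, 0.0, 0.0]
ft_force: [1.0, 0.9, -0.3]
width: 0.0873
grip_force: 0.0
```

{"api": "arm_command", "payload": {"steps": [{"slide": [0.0195, -0.0495, 0], "rot": [0, 0, -4.5], "grip": 1}, {"slide": [0.0195, -0.0495, 0], "rot": [0, 0, -4.5], "grip": 1}, {"slide": [0.0195, -0.0495, 0], "rot": [0, 0, -4.5], "grip": 1}, {"slide": [0.0195, -0.0495, 0], "rot": [0, 0, -4.5], "grip": 1}, {"slide": [0.0195, -0.0495, 0], "rot": [0, 0, -4.5], "grip": 1}, {"slide": [0.0195, -0.0495, 0], "rot": [0, 0, -4.5], "grip": 1}, {"slide": [0.0195, -0.0495, 0], "rot": [0, 0, -4.5], "grip": 1}, {"slide": [0, 0, 0], "rot": [0, 0, 0], "grip": 1}]}}

```text
time: 2.95
ee_pos: [0.5713, -0.1878, 0.2222]
eef_rot: [0.734, 0.679, -0.001, 0.001]
ft_force: [-0.5, 0.2, 0.5]
width: 0.0871
grip_force: 0.0
```

Run:
```python
from h import *
np.set_printoptions(precision=3,suppress=True)
p=cam('wrist','w2.png'); print(p['intrinsics'],p['pose'])
for k in ['plug','socket']:
    for d in eyes.look_for(k,p)[:2]: print(k,d)
s=sensors.read_state();print(s['time'],s['ee_pos'],s['eef_rot'],s['joint_positions'])
```

```text
[[344.668   0.    314.819]
 [  0.    344.668 238.52 ]
 [  0.      0.      1.   ]] [[ 0.997 -0.073 -0.023  0.578]
 [-0.077 -0.951 -0.301 -0.104]
 [ 0.     0.302 -0.953  0.384]
 [ 0.     0.     0.     1.   ]]
plug {'bbox': [322.4, 238.2, 353.2, 282.6], 'conf': 0.85}
socket {'bbox': [307.5, 218.2, 364.1, 281.4], 'conf': 0.8}
socket {'bbox': [173.2, 263.4, 268.3, 328.2], 'conf': 0.67}
3.1 [ 0.572 -0.182  0.222] [ 0.731  0.682  0.    -0.   ] [-0.283  0.31   0.644  1.562 -0.19   1.333  0.314]
```

View pics/w2.png

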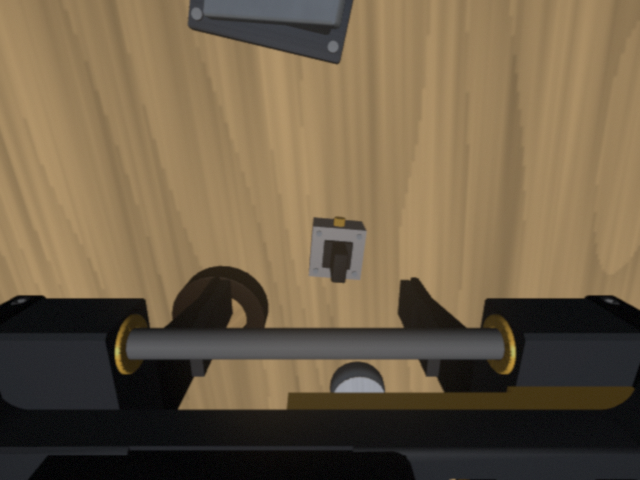

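The wrist view shows the socket's top face at about (309–365, 227–279), the brass stub at (339,221) and the plug tab's top end near (338,275). The tab is thin along image x. Fitting the top face next.

Run:
```python
import cv2,numpy as np
from scipy.spatial.transform import Rotation as R
np.set_printoptions(precision=4,suppress=True)
im=cv2.imread('pics/w2.png');c=im[205:300,295:380]
hsv=cv2.cvtColor(c,cv2.COLOR_BGR2HSV)
m=((hsv[...,1]<60)&(hsv[...,2]>95)).astype('uint8')
n,l,st,_=cv2.connectedComponentsWithStats(m);i=1+np.argmax(st[1:,4])
pts=np.argwhere(l==i)[:,::-1].astype('float32')+[295,205]
r=cv2.minAreaRect(pts.astype('float32'));b=cv2.boxPoints(r);print(st[i],b)
K=np.array([[344.668,0,314.819],[0,344.668,238.52],[0,0,1]])
T=np.array([[.997,-.073,-.023,.578],[-.077,-.951,-.301,-.104],[0,.302,-.953,.384]])
def ray(u,v,z):
    d=T[:,:3]@np.linalg.solve(K,[u,v,1]);return T[:,3]+d*(z-T[2,3])/d[2]
W=np.array([ray(*p,.04) for p in cv2.convexHull(pts.astype('float32'))[:,0]])
r=cv2.minAreaRect((W[:,:2]*1000).astype('float32'));print(r)
# tab dark pixels
g=cv2.cvtColor(c,cv2.COLOR_BGR2GRAY);print(g[60:82:2,25:62:1])
print(ray(338,282,.082),ray(331,282,.082),ray(346,282,.082))
```

```text
[  14   21   58   54 1671] [[308.2987 275.5499]
 [312.2237 225.8335]
 [366.1508 230.0909]
 [362.2258 279.8073]]
((591.5266723632812, -230.9489288330078), (56.270477294921875, 56.26504898071289), 80.89617156982422)
[[122 105  78  53  47  48  45  46  47  42  40  37  39  42  46  49  49  49
   48  47  48  48  47  46  47  45  43  43  45  57  85 113 125 126 127 126
  127]
 [125 117  98  81  75  71  65  64  61  55  42  38  39  43  46  47  47  47
   48  49  46  47  45  45  45  41  42  43  46  64  99 119 124 124 125 125
  126]
 [126 127 124 124 125 125 122 120 115  94  63  43  40  43  46  49  48  47
   46  47  46  46  46  46  43  46  51  67  77  88 112 122 126 125 126 125
  125]
 [126 126 126 126 126 125 125 126 122 109  75  49  41  43  47  47  46  46
   46  47  45  46  45  45  45  51  76 108 120 125 125 119 112 108 107 112
  119]
 [126 124 126 126 125 125 125 125 124 116  86  51  42  46  45  48  45  46
   45  45  45  45  46  46  46  58  89 114 123 125 123 117 114 115 117 118
  120]
 [126 125 125 126 126 124 126 126 125 118  90  57  44  46  47  47  45  45
   43  46  45  44  45  44  45  63 101
[... 197 characters left out ...]
]
 [130 134 139 144 143 141 140 139 136 129 104  67  46  44  46  45  44  45
   44  45  44  45  44  42  52  83 117 132 132 131 131 130 130 128 128 130
  128]
 [131 133 138 141 143 141 139 138 138 133 123  97  71  58  54  52  50  50
   49  47  46  43  44  45  63 100 127 137 138 137 136 134 135 135 133 136
  136]
 [131 134 138 140 142 142 139 139 136 136 134 129 125 121 120 120 123 125
  127 129 127 127 117 113 123 134 140 140 139 137 136 136 136 137 135 136
  135]
 [131 133 136 139 140 140 140 138 136 135 133 131 129 128 129 130 134 138
  141 142 143 143 141 140 141 141 142 140 137 137 135 135 136 136 135 135
  137]]
[ 0.5895 -0.2447  0.082 ] [ 0.5828 -0.2442  0.082 ] [ 0.5971 -0.2453  0.082 ]
```

Socket fit: a 56.3 mm square centred at (0.5915, −0.231), yaw −9°. Going down to grip the tab above the collar.

{"api": "arm_command", "payload": {"steps": [{"slide": [0.01, -0.024, -0.02], "rot": [0, 0, -2.6], "grip": 1}, {"slide": [0.0095, -0.024, -0.03], "rot": [0, 0, -2.5], "grip": 1}, {"slide": [0, 0, -0.04], "grip": 1}, {"slide": [0, 0, -0.04], "grip": 1}, {"slide": [0, 0, -0.03], "grip": 1}, {"slide": [0, 0, -0.011], "grip": 1}, {"slide": [0, 0, 0], "grip": 0.6}, {"slide": [0, 0, 0], "grip": 0.3}], "newtons": 50}}

```text
schema error: expected keys rot, slide, grip
```

{"api": "arm_command", "payload": {"steps": [{"grip": 0}, {"grip": 0}, {"grip": 0}, {"grip": 0}, {"grip": 0}, {"grip": 0}, {"grip": 0}, {"grip": 0}]}}

```text
schema error: expected keys rot, slide, grip
```

{"api": "arm_command", "payload": {"steps": [{"slide": [0.01, -0.024, -0.02], "rot": [0, 0, -2.6], "grip": 1}, {"slide": [0.0095, -0.024, -0.03], "rot": [0, 0, -2.5], "grip": 1}, {"slide": [0, 0, -0.04], "rot": [0, 0, 0], "grip": 1}, {"slide": [0, 0, -0.04], "rot": [0, 0, 0], "grip": 1}, {"slide": [0, 0, -0.03], "rot": [0, 0, 0], "grip": 1}, {"slide": [0, 0, -0.011], "rot": [0, 0, 0], "grip": 1}, {"slide": [0, 0, 0], "rot": [0, 0, 0], "grip": 0.6}, {"slide": [0, 0, 0], "rot": [0, 0, 0], "grip": 0.3}], "newtons": 50}}

```text
time: 4.1
ee_pos: [0.592, -0.2312, 0.0531]
eef_rot: [0.761, 0.649, 0.001, 0.001]
ft_force: [0.1, 0.1, 0.4]
width: 0.0739
grip_force: 0.0
```

{"api": "arm_command", "payload": {"steps": [{"slide": [0, 0, 0], "rot": [0, 0, 0], "grip": 0}, {"slide": [0, 0, 0], "rot": [0, 0, 0], "grip": 0}, {"slide": [0, 0, 0], "rot": [0, 0, 0], "grip": 0}, {"slide": [0, 0, 0], "rot": [0, 0, 0], "grip": 0}, {"slide": [0, 0, 0], "rot": [0, 0, 0], "grip": 0}, {"slide": [0, 0, 0], "rot": [0, 0, 0], "grip": 0}, {"slide": [0, 0, 0.002], "rot": [0, 0, 0], "grip": 0}, {"slide": [0, 0, 0.003], "rot": [0, 0, 0], "grip": 0}]}}

```text
time: 5.1
ee_pos: [0.5906, -0.2315, 0.0555]
eef_rot: [0.761, 0.649, -0.001, 0.0]
ft_force: [6.3, -4.8, -16.1]
width: 0.0133
grip_force: 50.0
```

{"api": "arm_command", "payload": {"steps": [{"slide": [0, 0, 0.004], "rot": [0, 0, 0], "grip": 0}, {"slide": [0, 0, 0.004], "rot": [0, 0, 0], "grip": 0}, {"slide": [0, 0, 0.005], "rot": [0, 0, 0], "grip": 0}, {"slide": [0, 0, 0.005], "rot": [0, 0, 0], "grip": 0}, {"slide": [0, 0, 0.01], "rot": [0, 0, 0], "grip": 0}, {"slide": [0, 0, 0.02], "rot": [0, 0, 0], "grip": 0}, {"slide": [0, 0, 0.05], "rot": [0, 0, 0], "grip": 0}, {"slide": [0, 0, 0.05], "rot": [0, 0, 0], "grip": 0}]}}

```text
time: 6.1
ee_pos: [0.5908, -0.2313, 0.2074]
eef_rot: [0.761, 0.649, 0.0, 0.0]
ft_force: [1.8, 0.4, -1.1]
width: 0.0136
grip_force: 50.0
```

Run:
```python
from h import *
np.set_printoptions(precision=4,suppress=True)
p=cam('wrist','w3.png'); 
print(sensors.read_state()['ee_pos'])
# tray from top image 1
t=cv2.imread('pics/top1.png');import json
q=cam('top','top3.png')
for u,v in [(229.5,182.5),(267,182.5),(227.5,223),(265.8,223)]: print(ray(q,u,v,.018))
```

```text
[ 0.5932 -0.2328  0.2149]
[0.6706 0.2915 0.018 ]
[0.6706 0.1825 0.018 ]
[0.5498 0.2928 0.018 ]
[0.5498 0.1834 0.018 ]
```

View pics/w3.png

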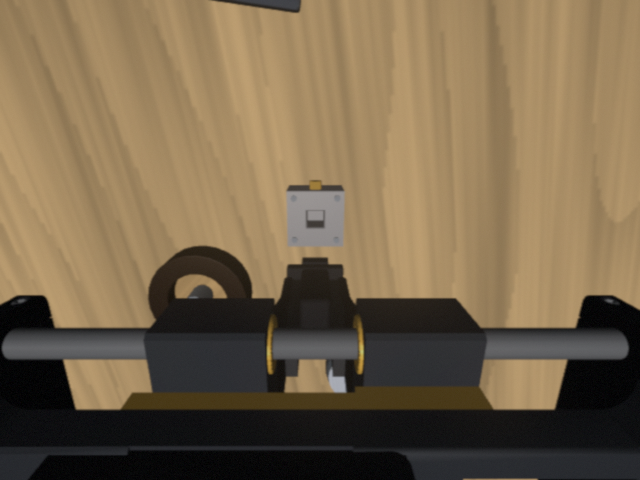

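The plug is out: the socket well at (315,217) is empty and the plug is between the fingers. The tray's centre comes out at (0.610, 0.238). Carrying it over.

{"api": "arm_command", "payload": {"steps": [{"slide": [0, 0.02, 0.03], "rot": [0, 0, 3], "grip": 0}, {"slide": [0.002, 0.05, 0], "rot": [0, 0, 3], "grip": 0}, {"slide": [0.002, 0.05, 0], "rot": [0, 0, 3], "grip": 0}, {"slide": [0.002, 0.05, 0], "rot": [0, 0, 3], "grip": 0}, {"slide": [0.002, 0.05, 0], "rot": [0, 0, 3], "grip": 0}, {"slide": [0.002, 0.05, 0], "rot": [0, 0, 3], "grip": 0}, {"slide": [0.002, 0.05, 0], "rot": [0, 0, 3], "grip": 0}, {"slide": [0.002, 0.05, 0], "rot": [0, 0, 3], "grip": 0}]}}

```text
time: 7.2
ee_pos: [0.6049, 0.1402, 0.2355]
eef_rot: [0.609, 0.793, 0.0, 0.0]
ft_force: [1.0, -0.5, 0.1]
width: 0.0136
grip_force: 50.0
```

{"api": "arm_command", "payload": {"steps": [{"slide": [0.002, 0.05, 0], "rot": [0, 0, 3], "grip": 0}, {"slide": [0.003, 0.05, -0.02], "rot": [0, 0, 3], "grip": 0}, {"slide": [0, 0, -0.04], "rot": [0, 0, 0], "grip": 0}, {"slide": [0, 0, -0.045], "rot": [0, 0, 0], "grip": 0}, {"slide": [0, 0, -0.045], "rot": [0, 0, 0], "grip": 0}, {"slide": [0, 0, -0.02], "rot": [0, 0, 0], "grip": 0}, {"slide": [0, 0, -0.005], "rot": [0, 0, 0], "grip": 0}, {"slide": [0, 0, 0], "rot": [0, 0, 0], "grip": 0}]}}

```text
time: 8.2
ee_pos: [0.6109, 0.2391, 0.0611]
eef_rot: [0.567, 0.824, 0.001, 0.0]
ft_force: [0.5, 0.4, 0.4]
width: 0.0132
grip_force: 50.0
```

{"api": "arm_command", "payload": {"steps": [{"slide": [0, 0, -0.005], "rot": [0, 0, 0], "grip": 0}, {"slide": [0, 0, -0.003], "rot": [0, 0, 0], "grip": 0}, {"slide": [0, 0, -0.002], "rot": [0, 0, 0], "grip": 0}, {"slide": [0, 0, -0.001], "rot": [0, 0, 0], "grip": 0}, {"slide": [0, 0, -0.001], "rot": [0, 0, 0], "grip": 0}, {"slide": [0, 0, -0.001], "rot": [0, 0, 0], "grip": 0}, {"slide": [0, 0, 0], "rot": [0, 0, 0], "grip": 0}, {"slide": [0, 0, 0], "rot": [0, 0, 0], "grip": 0}]}}

```text
time: 9.2
ee_pos: [0.6101, 0.2388, 0.0466]
eef_rot: [0.567, 0.824, 0.0, 0.0]
ft_force: [0.7, 0.7, -0.4]
width: 0.0134
grip_force: 50.0
```

{"api": "arm_command", "payload": {"steps": [{"slide": [0, 0, -0.001], "rot": [0, 0, 0], "grip": 0}, {"slide": [0, 0, -0.001], "rot": [0, 0, 0], "grip": 0}, {"slide": [0, 0, -0.0005], "rot": [0, 0, 0], "grip": 0}, {"slide": [0, 0, 0], "rot": [0, 0, 0], "grip": 0}, {"slide": [0, 0, 0], "rot": [0, 0, 0], "grip": 0}, {"slide": [0, 0, 0], "rot": [0, 0, 0], "grip": 0}, {"slide": [0, 0, 0], "rot": [0, 0, 0], "grip": 0}, {"slide": [0, 0, 0], "rot": [0, 0, 0], "grip": 0}]}}

```text
time: 10.2
ee_pos: [0.6101, 0.2388, 0.0441]
eef_rot: [0.567, 0.824, 0.0, 0.0]
ft_force: [-0.3, -0.5, -0.9]
width: 0.0135
grip_force: 50.0
```

{"api": "arm_command", "payload": {"steps": [{"slide": [0, 0, -0.001], "rot": [0, 0, 0], "grip": 0}, {"slide": [0, 0, -0.001], "rot": [0, 0, 0], "grip": 0}, {"slide": [0, 0, 0], "rot": [0, 0, 0], "grip": 0}, {"slide": [0, 0, 0], "rot": [0, 0, 0], "grip": 0}, {"slide": [0, 0, 0], "rot": [0, 0, 0], "grip": 0}, {"slide": [0, 0, 0], "rot": [0, 0, 0], "grip": 0}, {"slide": [0, 0, 0], "rot": [0, 0, 0], "grip": 0}, {"slide": [0, 0, 0], "rot": [0, 0, 0], "grip": 0}]}}

```text
time: 11.2
ee_pos: [0.6103, 0.2389, 0.0435]
eef_rot: [0.567, 0.824, 0.0, 0.0]
ft_force: [-4.4, -2.0, 11.7]
width: 0.0138
grip_force: 50.0
```

{"api": "arm_command", "payload": {"steps": [{"slide": [0, 0, 0.001], "rot": [0, 0, 0], "grip": 0.2}, {"slide": [0, 0, 0], "rot": [0, 0, 0], "grip": 0.35}, {"slide": [0, 0, 0], "rot": [0, 0, 0], "grip": 0.5}, {"slide": [0, 0, 0], "rot": [0, 0, 0], "grip": 0.5}, {"slide": [0, 0, 0], "rot": [0, 0, 0], "grip": 0.5}, {"slide": [0, 0, 0.02], "rot": [0, 0, 0], "grip": 0.5}, {"slide": [0, 0, 0.04], "rot": [0, 0, 0], "grip": 0.6}, {"slide": [0, 0, 0.05], "rot": [0, 0, 0], "grip": 1}]}}

```text
time: 12.2
ee_pos: [0.6097, 0.2386, 0.1551]
eef_rot: [0.567, 0.824, -0.0, -0.0]
ft_force: [0.7, 0.4, 0.6]
width: 0.0555
grip_force: 0.0
```

{"api": "arm_command", "payload": {"steps": [{"slide": [0, 0, 0.05], "rot": [0, 0, 0], "grip": 1}, {"slide": [0, -0.02, 0.05], "rot": [0, 0, -7], "grip": 1}, {"slide": [-0.008, -0.05, 0.01], "rot": [0, 0, -7], "grip": 1}, {"slide": [-0.008, -0.05, 0], "rot": [0, 0, -7], "grip": 1}, {"slide": [-0.008, -0.05, 0], "rot": [0, 0, 0], "grip": 1}, {"slide": [0, -0.03, 0], "rot": [0, 0, 0], "grip": 1}, {"slide": [0, 0, 0], "rot": [0, 0, 0], "grip": 1}, {"slide": [0, 0, 0], "rot": [0, 0, 0], "grip": 1}]}}

```text
time: 13.2
ee_pos: [0.5861, 0.0397, 0.264]
eef_rot: [0.708, 0.707, 0.001, -0.0]
ft_force: [0.2, -0.1, -0.7]
width: 0.0869
grip_force: 0.0
```

Run:
```python
from h import *
np.set_printoptions(precision=4,suppress=True)
p=cam('wrist','w4.png'); np.savez('w4.npz',K=p['intrinsics'],T=p['pose'])
q=cam('scene','s4.png'); np.savez('s4.npz',K=q['intrinsics'],T=q['pose'])
for k in ['plug','tray','wheel','spindle']: print(k,[(d['conf'],d['bbox']) for d in eyes.look_for(k,p)[:2]])
print(sensors.read_state()['ee_pos'],p['pose'])
```

```text
plug [(0.57, [322.9, 0.0, 358.1, 30.0])]
tray []
wheel [(0.87, [18.8, 62.9, 129.7, 166.4]), (0.78, [124.3, 0.0, 173.2, 8.8])]
spindle [(0.86, [254.8, 180.4, 319.1, 246.0]), (0.24, [123.1, 0.2, 176.7, 9.5])]
[0.586  0.0395 0.263 ] [[ 1.     -0.0019  0.0011  0.5863]
 [-0.0015 -0.9546 -0.298   0.1229]
 [ 0.0017  0.298  -0.9546  0.4257]
 [ 0.      0.      0.      1.    ]]
```

View pics/w4.png

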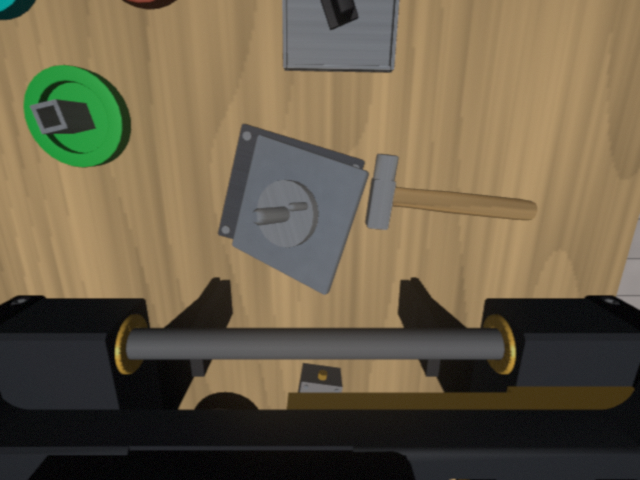

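The plug lies in the tray at (340,12). The spindle shows here: flange at (287,213), shaft tip near (256,216), drive pin near (297,206). Next, close crops for a model fit.

Run:
```python
import cv2,numpy as np
w=cv2.imread('pics/w4.png')[165:265,230:350]; s=cv2.imread('pics/s4.png')[232:302,300:370]
a=cv2.resize(w,None,fx=6.6,fy=6.0,interpolation=cv2.INTER_CUBIC)
cv2.imwrite('pics/w4c.png',cv2.resize(w,(720,600),interpolation=cv2.INTER_CUBIC))
cv2.imwrite('pics/s4c.png',cv2.resize(s,(560,560),interpolation=cv2.INTER_CUBIC))
```

```text
(no output)
```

View pics/w4c.png

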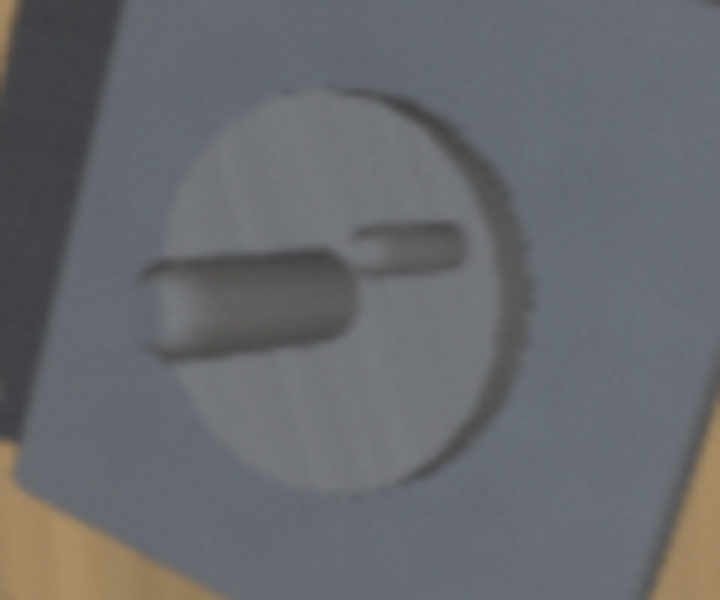

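View pics/s4c.png

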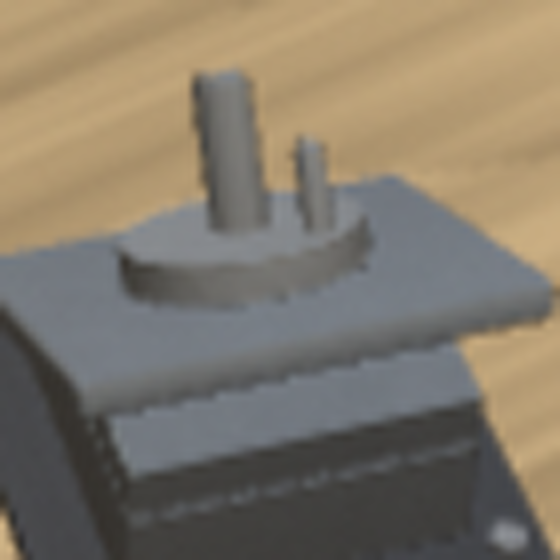

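```bash
cat > fit.py <<'E'
import numpy as np
from scipy.optimize import least_squares
np.set_printoptions(precision=4,suppress=True)
C={k:np.load(k+'.npz') for k in ['w4','s4']}
def P(k,X,off):
    c=C[k];q=((np.atleast_2d(X)-c['T'][:3,3])@c['T'][:3,:3])@c['K'].T
    return q[:,:2]/q[:,2:]+off
W=lambda x,y:np.array([(x+.5)/6-.5+230,(y+.5)/6-.5+165])
S=lambda x,y:np.array([(x+.5)/8-.5+300,(y+.5)/8-.5+232])
th=np.linspace(0,2*np.pi,181)
def frame(a,phi):
    z=np.array([-.5*np.cos(a),-.5*np.sin(a),np.cos(np.pi/6)])
    e=np.array([np.cos(a),np.sin(a),0]);e=e-z*(e@z);e/=np.linalg.norm(e);f=np.cross(z,e)
    x=np.cos(phi)*e+np.sin(phi)*f
    return np.c_[x,np.cross(z,x),z]
def circ(o,F,r): return o+r*(np.cos(th)[:,None]*F[:,0]+np.sin(th)[:,None]*F[:,1])
def ld(k,o,z,L,p,off):
    a,b=P(k,[o,o+z*L],off);d=(b-a)/np.linalg.norm(b-a);v=p-a;return d[0]*v[1]-d[1]*v[0]
def res(q):
    o=np.array([q[0],q[1],.09]);F=frame(q[2],q[3]);z=F[:,2];pf=o+.026*F[:,0]
    ow,os=q[4:6],q[6:8];r=[]
    c=P('w4',circ(o,F,.034),ow)
    r+=[c[:,0].min()-W(163,0)[0],c[:,0].max()-W(500,0)[0],c[:,1].min()-W(0,90)[1],c[:,1].max()-W(0,492)[1]]
    r+=[ld('w4',o,z,.044,W(162,311),ow),ld('w4',o,z,.044,W(327,295),ow)]
    r+=[P('w4',circ(o,F,.008),ow)[:,0].max()-W(357,0)[0],P('w4',circ(pf,F,.004),ow)[:,0].max()-W(467,0)[0]]
    r+=[ld('w4',pf,z,.026,W(375,250),ow),ld('w4',pf,z,.026,W(450,246),ow)]
    r+=[P('w4',circ(o+z*.044,F,.006),ow)[:,0].min()-W(140,0)[0],P('w4',circ(pf+z*.026,F,.003),ow)[:,0].min()-W(352,0)[0]]
    c=P('s4',circ(o,F,.034),os)
    r+=[c[:,0].min()-S(120,0)[0],c[:,0].max()-S(370,0)[0]]
    r+=[ld('s4',o,z,.044,S(222,75),os),ld('s4',o,z,.044,S(239,230),os),ld('s4',pf,z,.026,S(310,140),os),ld('s4',pf,z,.026,S(318,230),os)]
    r+=[P('s4',circ(o+z*.044,F,.006),os)[:,1].min()-S(0,68)[1],P('s4',circ(pf+z*.026,F,.003),os)[:,1].min()-S(0,133)[1]]
    return np.r_[r,np.array(q[4:8])/2]
best=min((least_squares(res,[.57,.04,-.28,p,0,0,0,0],loss='soft_l1') for p in np.arange(0,6.3,.8)),key=lambda s:s.cost)
if __name__=='__main__':
    q=best.x;print(best.cost,q[:2],np.degrees(q[2:4]),q[4:]);print(res(q));print(frame(q[2],q[3]))
    J=best.jac;cv=np.linalg.inv(J.T@J);print(np.sqrt(np.diag(cv))*[1000,1000,57,57,1,1,1,1]*.5)
E
python3 fit.py
```

```text
3.8778730042193104 [0.556  0.0436] [-17.6007  39.3502] [-0.508  -0.497   0.1878  0.4596]
[-0.438   0.5926 -0.3926  0.8799 -0.0964 -0.0744  1.2883  1.0652  0.0689
 -0.0742 -2.1434 -0.7151 -0.3552 -0.3222  0.0283 -0.4128  0.0843 -0.35
 -0.4407  0.397  -0.254  -0.2485  0.0939  0.2298]
[[ 0.8301 -0.2896 -0.4766]
 [ 0.4019  0.9031  0.1512]
 [ 0.3866 -0.317   0.866 ]]
[0.9809 1.0027 1.2542 1.4816 0.9755 0.9592 0.4735 0.4604]
```

Spindle fit: origin ≈ (0.556, 0.044, 0.09), tilt azimuth −17.6°, +x at about 26°, good to about 1 mm and 1.5°. Next I take one look with the hand in the insertion orientation, so that the calibration bias cancels.

Run:
```python
from fit import *
from scipy.spatial.transform import Rotation as R
from bench import sensors
s=sensors.read_state()
F=frame(*best.x[2:4]);Rt=np.c_[F[:,1],F[:,0],-F[:,2]]
print(np.degrees((R.from_matrix(Rt)*R.from_quat(s['eef_rot']).inv()).as_rotvec()),s['joint_positions'],s['ee_pos'])
```

```text
[-14.4019 -26.5257  21.3035] [-0.6016  0.2443  0.5526  1.5303 -0.1292  1.4037 -0.0417] [0.586  0.0395 0.263 ]
```

{"api": "arm_command", "payload": {"steps": [{"slide": [-0.02, 0.005, 0], "rot": [-2.88, -5.3, 4.26], "grip": 1}, {"slide": [-0.02, 0.005, 0], "rot": [-2.88, -5.3, 4.26], "grip": 1}, {"slide": [-0.02, 0.005, -0.01], "rot": [-2.88, -5.3, 4.26], "grip": 1}, {"slide": [-0.02, 0.005, -0.02], "rot": [-2.88, -5.3, 4.26], "grip": 1}, {"slide": [-0.012, 0.004, -0.03], "rot": [-2.88, -5.3, 4.26], "grip": 1}, {"slide": [0, 0, 0], "rot": [0, 0, 0], "grip": 1}, {"slide": [0, 0, 0], "rot": [0, 0, 0], "grip": 1}, {"slide": [0, 0, 0], "rot": [0, 0, 0], "grip": 1}]}}

```text
time: 14.5
ee_pos: [0.4955, 0.063, 0.2048]
eef_rot: [0.543, 0.799, 0.075, 0.248]
ft_force: [0.2, -0.2, -0.2]
width: 0.0873
grip_force: 0.0
```

Run:
```python
from h import *
from fit import best,frame
np.set_printoptions(precision=4,suppress=True)
p=cam('wrist','w5.png'); s=sensors.read_state()
np.savez('w5.npz',K=p['intrinsics'],T=p['pose'],e=s['ee_pos'],r=s['eef_rot'])
F=frame(*best.x[2:4]);o=np.r_[best.x[:2],.09]
print(s['ee_pos'],s['joint_positions'],s['time']); print(R.from_quat(s['eef_rot']).as_matrix(),F)
c=proj(p,[o,o+F[:,2]*.044,o+.026*F[:,0],o+.026*F[:,0]+.026*F[:,2]]);print(c)
u,v=c[0].astype(int);a=max(0,u-65);b=max(0,v-50)
im=cv2.imread('pics/w5.png')[b:b+100,a:a+130];print(a,b)
cv2.imwrite('pics/w5c.png',cv2.resize(im,(780,600),interpolation=cv2.INTER_CUBIC))
```

```text
[0.4954 0.0629 0.2045] [-0.8    -0.2839  0.2833  2.2169  0.5893  0.9054 -0.4386] 14.55
[[-0.287   0.8305  0.4774]
 [ 0.9044  0.3992 -0.1508]
 [-0.3158  0.3885 -0.8656]] [[ 0.8301 -0.2896 -0.4766]
 [ 0.4019  0.9031  0.1512]
 [ 0.3866 -0.317   0.866 ]]
[[311.7828 227.9489]
 [311.4001 243.5581]
 [341.2488 227.8367]
 [343.6539 236.4825]]
246 177
```

View pics/w5c.png

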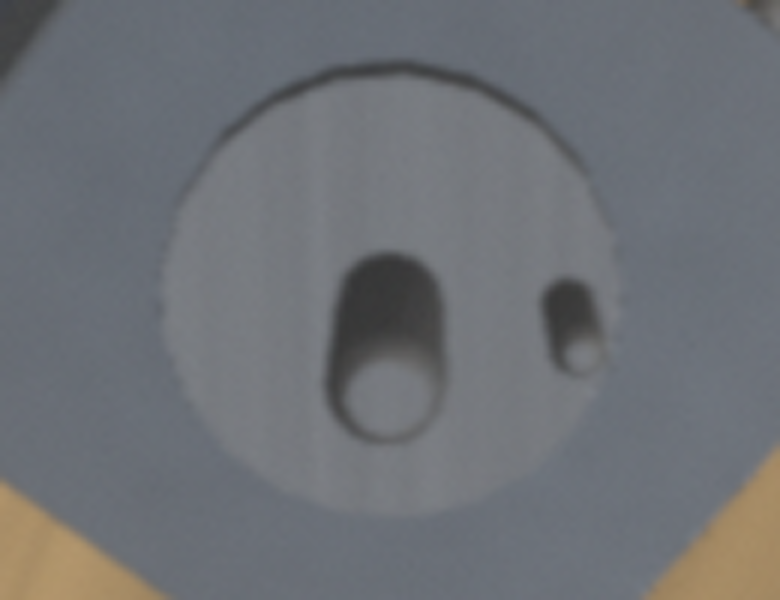

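The tip view shows, in crop pixels: flange circle x 165–617, shaft tip at (392,399), pin foot at (567,303) and pin tip at (583,355). The fit predicted this to within about 1 px. I refine with this view, then plan the wheel look.

```bash
cat > fit2.py <<'E'
import fit
from fit import *
fit.C['w5']=np.load('w5.npz')
U=lambda x,y:np.array([(x+.5)/6-.5+246,(y+.5)/6-.5+177])
def r2(q):
    o=np.array([q[0],q[1],.09]);F=frame(q[2],q[3]);z=F[:,2];pf=o+.026*F[:,0]
    c=P('w5',circ(o,F,.034),0)
    r=[c[:,0].min()-U(165,0)[0],c[:,0].max()-U(617,0)[0],c[:,1].max()-U(0,515)[1],c[:,1].min()-U(0,76)[1]]
    r+=list(P('w5',o+z*.044,0)[0]-U(392,399))+list(P('w5',pf+z*.026,0)[0]-U(583,355))
    b=P('w5',circ(o,F,.008),0);r+=[b[:,1].min()-U(0,252)[1]]
    b=P('w5',circ(pf,F,.004),0);r+=[b[:,1].min()-U(0,277)[1],b[:,0].min()-U(543,0)[0]]
    return np.array(r)
b2=least_squares(r2,best.x[:4],loss='soft_l1',x_scale=[.01,.01,.1,.1])
q2=b2.x;F2=frame(q2[2],q2[3]);o2=np.array([q2[0],q2[1],.09])
if __name__=='__main__':
    print(q2[:2],np.degrees(q2[2:]),r2(q2));print(F2)
    from bench import sensors
    from scipy.spatial.transform import Rotation as R
    s=sensors.read_state();r=R.from_quat(s['eef_rot'])
    print(s['ee_pos'],np.degrees((R.from_quat([*(np.array([np.cos(a:=np.radians(43/2+0)),np.sin(a)])),0,0])*r.inv()).as_rotvec()))
E
python3 fit2.py
```

```text
[0.5551 0.044 ] [-17.2387  39.4098] [-0.5941  1.3508  0.9402 -0.3762 -0.3873 -0.018   0.2156  0.0202 -0.0331
 -0.055   0.0423]
[[ 0.8272 -0.2961 -0.4775]
 [ 0.4081  0.9009  0.1482]
 [ 0.3863 -0.3174  0.866 ]]
[0.4954 0.0629 0.2045] [ 25.0589  19.7045 -66.9237]
```

{"api": "arm_command", "payload": {"steps": [{"slide": [-0.01, 0.01, 0.03], "rot": [3.13, 2.46, -8.37], "grip": 1}, {"slide": [-0.01, 0.032, 0], "rot": [3.13, 2.46, -8.37], "grip": 1}, {"slide": [-0.01, 0.032, 0], "rot": [3.13, 2.46, -8.37], "grip": 1}, {"slide": [-0.01, 0.032, 0], "rot": [3.13, 2.46, -8.37], "grip": 1}, {"slide": [-0.01, 0.032, 0], "rot": [3.13, 2.46, -8.37], "grip": 1}, {"slide": [-0.01, 0.032, 0], "rot": [3.13, 2.46, -8.37], "grip": 1}, {"slide": [-0.01, 0.032, 0], "rot": [3.13, 2.46, -8.37], "grip": 1}, {"slide": [-0.01, 0.028, -0.03], "rot": [3.13, 2.46, -8.37], "grip": 1}]}}

```text
time: 15.55
ee_pos: [0.4157, 0.2956, 0.2051]
eef_rot: [0.931, 0.365, 0.002, -0.002]
ft_force: [-0.4, -0.4, -0.4]
width: 0.087
grip_force: 0.0
```

{"api": "arm_command", "payload": {"steps": [{"slide": [0, 0, 0], "rot": [0, 0, 0], "grip": 1}, {"slide": [0, 0, 0], "rot": [0, 0, 0], "grip": 1}, {"slide": [0, 0, 0], "rot": [0, 0, 0], "grip": 1}, {"slide": [0, 0, 0], "rot": [0, 0, 0], "grip": 1}, {"slide": [0, 0, 0], "rot": [0, 0, 0], "grip": 1}, {"slide": [0, 0, 0], "rot": [0, 0, 0], "grip": 1}, {"slide": [0, 0, 0], "rot": [0, 0, 0], "grip": 1}, {"slide": [0, 0, 0], "rot": [0, 0, 0], "grip": 1}]}}

```text
time: 16.55
ee_pos: [0.414, 0.2928, 0.2031]
eef_rot: [0.93, 0.367, -0.0, -0.0]
ft_force: [-0.2, 0.5, -0.2]
width: 0.0871
grip_force: 0.0
```

Run:
```python
from h import *
np.set_printoptions(precision=4,suppress=True)
p=cam('wrist','w6.png'); s=sensors.read_state()
np.savez('w6.npz',K=p['intrinsics'],T=p['pose'],e=s['ee_pos'],r=s['eef_rot'])
print(s['ee_pos'],s['eef_rot'],s['joint_positions'],s['time'],p['pose'])
d=[x['bbox'] for x in eyes.look_for('wheel',p)];print(d)
cv2.imwrite('pics/w6s.png',cv2.imread('pics/w6.png'))
im=cv2.imread('pics/w6.png')[150:330,210:450]
cv2.imwrite('pics/w6c.png',cv2.resize(im,(800,600),interpolation=cv2.INTER_CUBIC))
```

```text
[0.414  0.2928 0.2031] [ 0.9301  0.3672 -0.0003 -0.0003] [-0.8654  0.0806  0.1694  1.804  -0.0151  1.2585 -1.5106] 16.6 [[ 0.683  -0.6971 -0.2181  0.4745]
 [-0.7304 -0.6518 -0.2039  0.35  ]
 [-0.0001  0.2986 -0.9544  0.3647]
 [ 0.      0.      0.      1.    ]]
[[310.5, 313.0, 398.7, 394.6], [253.8, 154.1, 361.1, 261.5], [172.7, 271.3, 266.4, 329.0]]
```

View pics/w6c.png

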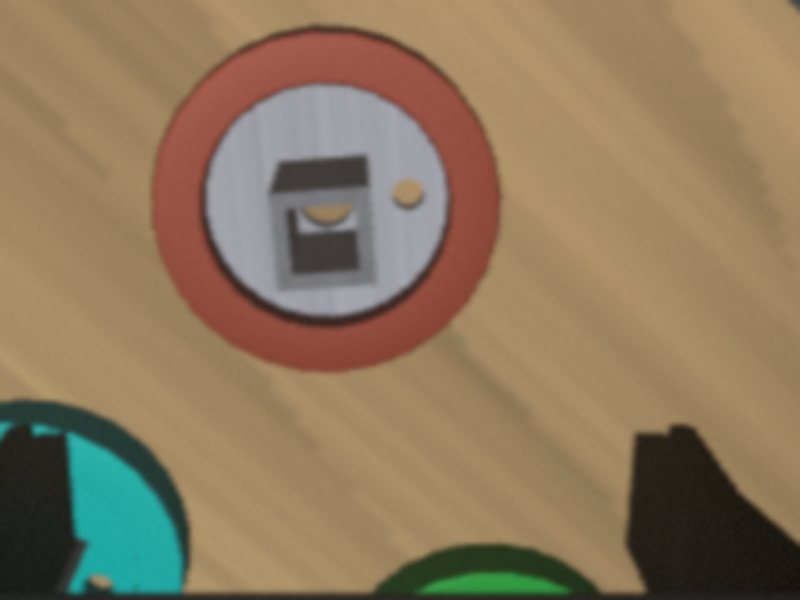

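This is the wanted wheel: brown rim, square hub top with corners (271,192) to (377,283) in the crop, and the pin hole at (408,193) on the tool's +y side. Computing its pose.

```bash
cat > fit3.py <<'E'
import fit2,fit
from fit2 import *
fit.C['w6']=np.load('w6.npz');c6=fit.C['w6']
V=lambda x,y:np.array([(x+.5)/(10/3)-.5+210,(y+.5)/(10/3)-.5+150])
def r3(q):
    ca,sa=np.cos(q[2]),np.sin(q[2]);F=np.array([[ca,-sa,0],[sa,ca,0],[0,0,1]]);o=np.array([q[0],q[1],0])
    g=lambda x,y,z:P('w6',o+F@[x,y,z],0)[0]
    h=.014
    r=np.r_[g(-h,h,.058)-V(271,192),g(h,h,.058)-V(371,187),g(h,-h,.058)-V(377,284),g(-h,-h,.058)-V(278,291),g(.026,0,.010)-V(408,193)]
    c=P('w6',circ(o+[0,0,.022],F,.054),0)
    return np.r_[r,c[:,0].min()-V(152,0)[0],c[:,0].max()-V(500,0)[0],c[:,1].max()-V(0,372)[1],c[:,1].min()-V(0,29)[1]]
b3=least_squares(r3,[.415,.293,-.8],loss='soft_l1',x_scale=[.01,.01,.1]);w=b3.x
if __name__=='__main__':
    print(w,np.degrees(w[2]),r3(w))
    from scipy.spatial.transform import Rotation as R
    r=R.from_quat(c6['r']);m=r.as_matrix();print('tool y az',np.degrees(np.arctan2(m[1,1],m[0,1])),'move',w[:2]-c6['e'][:2])
E
python3 fit3.py
```

```text
[ 0.4115  0.3012 -0.7506] -43.00714422801814 [-0.7266  0.0881  0.0942 -0.4851  0.1899 -0.0283 -0.133  -0.1617  0.4609
  0.588  -0.8074  1.0265  0.6939 -0.3151]
tool y az -46.9131024322261 move [-0.0025  0.0084]
```

{"api": "arm_command", "payload": {"steps": [{"slide": [-0.0025, 0.0084, -0.02], "rot": [0, 0, 3.9], "grip": 1}, {"slide": [0, 0, -0.04], "rot": [0, 0, 0], "grip": 1}, {"slide": [0, 0, -0.04], "rot": [0, 0, 0], "grip": 1}, {"slide": [0, 0, -0.035], "rot": [0, 0, 0], "grip": 1}, {"slide": [0, 0, -0.025], "rot": [0, 0, 0], "grip": 1}, {"slide": [0, 0, -0.013], "rot": [0, 0, 0], "grip": 1}, {"slide": [0, 0, -0.003], "rot": [0, 0, 0], "grip": 0.8}, {"slide": [0, 0, 0], "rot": [0, 0, 0], "grip": 0.5}], "newtons": 20}}

```text
time: 17.65
ee_pos: [0.412, 0.3015, 0.0278]
eef_rot: [0.917, 0.399, 0.0, -0.001]
ft_force: [-0.8, -0.0, 0.1]
width: 0.0744
grip_force: 0.0
```

{"api": "arm_command", "payload": {"steps": [{"slide": [0, 0, 0], "rot": [0, 0, 0], "grip": 0.4}, {"slide": [0, 0, 0], "rot": [0, 0, 0], "grip": 0.35}, {"slide": [0, 0, 0], "rot": [0, 0, 0], "grip": 0.3}, {"slide": [0, 0, 0], "rot": [0, 0, 0], "grip": 0.2}, {"slide": [0, 0, 0], "rot": [0, 0, 0], "grip": 0}, {"slide": [0, 0, 0], "rot": [0, 0, 0], "grip": 0}, {"slide": [0, 0, 0], "rot": [0, 0, 0], "grip": 0}, {"slide": [0, 0, 0], "rot": [0, 0, 0], "grip": 0}]}}

```text
time: 18.65
ee_pos: [0.4115, 0.3012, 0.0271]
eef_rot: [0.917, 0.399, -0.0, -0.0]
ft_force: [-1.0, 0.5, 1.5]
width: 0.0278
grip_force: 20.0
```

Run:
```python
from fit3 import *
from bench import sensors
from scipy.spatial.transform import Rotation as R
s=sensors.read_state();r=R.from_quat(s['eef_rot']);m=r.as_matrix()
print(s['ee_pos'],s['width'],s['grip_force'],s['ft_force'],s['joint_positions'],'y az',np.degrees(np.arctan2(m[1,1],m[0,1])))
d=np.r_[w[:2],0]-s['ee_pos'];dt=m.T@d;print('wheel origin in tool',dt)
Rt=np.c_[F2[:,1],F2[:,0],-F2[:,2]]
print('rotvec',np.degrees((R.from_matrix(Rt)*r.inv()).as_rotvec()))
for h in [0,.05,.08]: print(h,'tcp',o2+F2[:,2]*h-Rt@dt)
```

```text
[0.4115 0.3012 0.0271] 0.027845000194227282 19.96652367291972 [-1.0494  0.5341  1.5177] [-0.8552  0.2886  0.1511  1.9717 -0.0564  0.8855 -1.4252] y az -43.01146970549697
wheel origin in tool [0.     0.     0.0271]
rotvec [-24.1763 -20.4686  63.6289]
0 tcp [0.5422 0.048  0.1134]
0.05 tcp [0.5183 0.0554 0.1567]
0.08 tcp [0.504  0.0598 0.1827]
```

{"api": "arm_command", "payload": {"steps": [{"slide": [0, 0, 0], "rot": [0, 0, 0], "grip": 0}, {"slide": [0, 0, 0], "rot": [0, 0, 0], "grip": 0}, {"slide": [0, 0, 0.01], "rot": [0, 0, 0], "grip": 0}, {"slide": [0, 0, 0.03], "rot": [0, 0, 0], "grip": 0}, {"slide": [0, 0, 0.045], "rot": [0, 0, 0], "grip": 0}, {"slide": [0, 0, 0.045], "rot": [0, 0, 0], "grip": 0}, {"slide": [0, 0, 0.045], "rot": [0, 0, 0], "grip": 0}, {"slide": [0, 0, 0.028], "rot": [0, 0, 0], "grip": 0}], "newtons": 55}}

```text
time: 19.65
ee_pos: [0.4118, 0.3012, 0.2328]
eef_rot: [0.917, 0.398, 0.001, -0.001]
ft_force: [0.6, 0.6, -3.5]
width: 0.0276
grip_force: 55.0
```

{"api": "arm_command", "payload": {"steps": [{"slide": [0.01, -0.03, 0], "rot": [-3.02, -2.56, 7.95], "grip": 0}, {"slide": [0.01, -0.03, 0], "rot": [-3.02, -2.56, 7.95], "grip": 0}, {"slide": [0.01, -0.03, 0], "rot": [-3.02, -2.56, 7.95], "grip": 0}, {"slide": [0.01, -0.03, 0], "rot": [-3.02, -2.56, 7.95], "grip": 0}, {"slide": [0.01, -0.03, 0], "rot": [-3.02, -2.56, 7.95], "grip": 0}, {"slide": [0.01, -0.03, 0], "rot": [-3.02, -2.56, 7.95], "grip": 0}, {"slide": [0.01, -0.03, 0], "rot": [-3.02, -2.56, 7.95], "grip": 0}, {"slide": [0.01, -0.028, -0.01], "rot": [-3.02, -2.56, 7.95], "grip": 0}]}}

```text
time: 20.65
ee_pos: [0.4917, 0.0622, 0.2206]
eef_rot: [0.537, 0.802, 0.075, 0.249]
ft_force: [0.1, -0.7, -3.7]
width: 0.0277
grip_force: 55.0
```

{"api": "arm_command", "payload": {"steps": [{"slide": [0, 0, -0.01], "rot": [0, 0, 0], "grip": 0}, {"slide": [0, 0, -0.01], "rot": [0, 0, 0], "grip": 0}, {"slide": [0, 0, 0], "rot": [0, 0, 0], "grip": 0}, {"slide": [0, 0, 0], "rot": [0, 0, 0], "grip": 0}, {"slide": [0, 0, 0], "rot": [0, 0, 0], "grip": 0}, {"slide": [0, 0, 0], "rot": [0, 0, 0], "grip": 0}, {"slide": [0, 0, 0], "rot": [0, 0, 0], "grip": 0}, {"slide": [0, 0, 0], "rot": [0, 0, 0], "grip": 0}]}}

```text
time: 21.65
ee_pos: [0.4915, 0.0632, 0.2001]
eef_rot: [0.539, 0.801, 0.074, 0.248]
ft_force: [0.4, -0.6, -2.9]
width: 0.0275
grip_force: 55.0
```

```bash
cat > tgt.py <<'E'
from fit3 import *
from bench import sensors
from scipy.spatial.transform import Rotation as R
s=sensors.read_state();r=R.from_quat(s['eef_rot'])
Rt=np.c_[F2[:,1],F2[:,0],-F2[:,2]];dt=np.array([0,0,.0271])
p=s['ee_pos']-o2
wo=F2.T@(s['ee_pos']+r.as_matrix()@dt-o2)
print(s['time'],s['ee_pos'],'wheel in spindle mm',wo*1000,'rot err',np.degrees((R.from_matrix(Rt)*r.inv()).as_rotvec()),'F in spindle',F2.T@s['ft_force'],'M',F2.T@s['torque'],s['width'])
E
python3 tgt.py; python3 -c "
from tgt import *
print(s['joint_positions'])
for h in [.046,.03,0]: print(h,o2+F2[:,2]*h-Rt@dt)"
```

```text
21.65 [0.4915 0.0632 0.2001] wheel in spindle mm [ -2.2354   1.1549 101.4818] rot err [-0.0353  0.0058  0.0324] F in spindle [-1.0609  0.2965 -2.7967] M [0.5768 0.8378 0.035 ] 0.027511137601244563
21.65 [0.4915 0.0632 0.2001] wheel in spindle mm [ -2.2354   1.1549 101.4818] rot err [-0.0353  0.0058  0.0324] F in spindle [-1.0609  0.2965 -2.7967] M [0.5768 0.8378 0.035 ] 0.027511137601244563
[-0.7875 -0.2876  0.2696  2.2299  0.5876  0.8962 -0.4342]
0.046 [0.5202 0.0548 0.1533]
0.03 [0.5279 0.0525 0.1395]
0 [0.5422 0.048  0.1135]
```

{"api": "arm_command", "payload": {"steps": [{"slide": [0.0064, -0.0018, -0.01], "rot": [0, 0, 0], "grip": 0}, {"slide": [0.0064, -0.0018, -0.01], "rot": [0, 0, 0], "grip": 0}, {"slide": [0.0064, -0.0018, -0.01], "rot": [0, 0, 0], "grip": 0}, {"slide": [0.005, -0.0016, -0.009], "rot": [0, 0, 0], "grip": 0}, {"slide": [0.0026, -0.0008, -0.0044], "rot": [0, 0, 0], "grip": 0}, {"slide": [0, 0, 0], "rot": [0, 0, 0], "grip": 0}, {"slide": [0, 0, 0], "rot": [0, 0, 0], "grip": 0}, {"slide": [0, 0, 0], "rot": [0, 0, 0], "grip": 0}]}}

```text
time: 22.65
ee_pos: [0.5184, 0.0556, 0.157]
eef_rot: [0.539, 0.801, 0.075, 0.248]
ft_force: [1.0, 0.2, -3.3]
width: 0.0277
grip_force: 55.0
```

```bash
python3 tgt.py; python3 -c "
from h import *
p=cam('wrist','w7.png');q=cam('scene','s7.png')
a=cv2.resize(cv2.imread('pics/w7.png'),(480,360));b=cv2.resize(cv2.imread('pics/s7.png')[215:305,290:370],(320,360),interpolation=cv2.INTER_CUBIC)
cv2.imwrite('pics/c7.png',np.hstack([a,b]))"
```

```text
22.65 [0.5184 0.0556 0.157 ] wheel in spindle mm [ 0.2677  0.0487 50.2048] rot err [-0.0537  0.0345  0.0116] F in spindle [-0.3328  0.9197 -3.3247] M [ 0.5123  0.8278 -0.0089] 0.027741093157256178
```

View pics/c7.png

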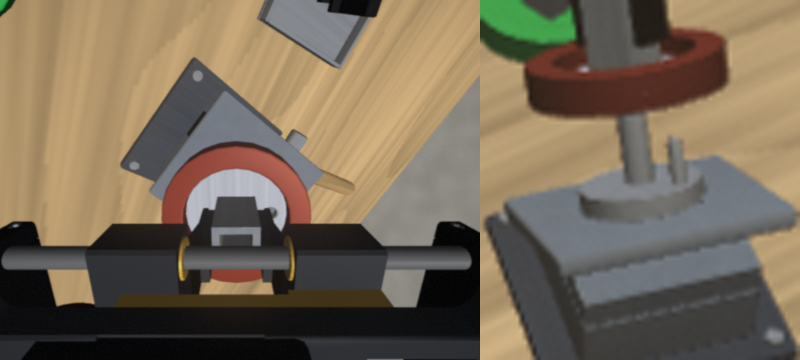

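The wheel is held square right above the shaft; the pin hole shows at (275,210) in the left pane. Lowering along the shaft axis.

{"api": "arm_command", "payload": {"steps": [{"slide": [0.00096, -0.0003, -0.00173], "rot": [0, 0, 0], "grip": 0}, {"slide": [0.00096, -0.0003, -0.00173], "rot": [0, 0, 0], "grip": 0}, {"slide": [0.00096, -0.0003, -0.00173], "rot": [0, 0, 0], "grip": 0}, {"slide": [0.00096, -0.0003, -0.00173], "rot": [0, 0, 0], "grip": 0}, {"slide": [0.00096, -0.0003, -0.00173], "rot": [0, 0, 0], "grip": 0}, {"slide": [0.00096, -0.0003, -0.00173], "rot": [0, 0, 0], "grip": 0}, {"slide": [0.00096, -0.0003, -0.00173], "rot": [0, 0, 0], "grip": 0}, {"slide": [0, 0, 0], "rot": [0, 0, 0], "grip": 0}]}}

```text
time: 23.75
ee_pos: [0.525, 0.0532, 0.1444]
eef_rot: [0.539, 0.801, 0.074, 0.248]
ft_force: [0.5, -0.1, -3.0]
width: 0.0273
grip_force: 55.0
```

```bash
python3 tgt.py
```

```text
23.75 [0.525  0.0532 0.1444] wheel in spindle mm [-0.136  -0.0529 35.7511] rot err [-0.0212 -0.0084  0.0297] F in spindle [-0.7434  0.7099 -2.8469] M [0.6199 0.8652 0.0138] 0.0273386350771335
```

{"api": "arm_command", "payload": {"steps": [{"slide": [0.00096, -0.0003, -0.00173], "rot": [0, 0, 0], "grip": 0}, {"slide": [0.00096, -0.0003, -0.00173], "rot": [0, 0, 0], "grip": 0}, {"slide": [0.00096, -0.0003, -0.00173], "rot": [0, 0, 0], "grip": 0}, {"slide": [0.00096, -0.0003, -0.00173], "rot": [0, 0, 0], "grip": 0}, {"slide": [0.0007, -0.0002, -0.0013], "rot": [0, 0, 0], "grip": 0}, {"slide": [0.0007, -0.0002, -0.0013], "rot": [0, 0, 0], "grip": 0}, {"slide": [0.0007, -0.0002, -0.0013], "rot": [0, 0, 0], "grip": 0}, {"slide": [0, 0, 0], "rot": [0, 0, 0], "grip": 0}]}}

```text
time: 24.75
ee_pos: [0.531, 0.0514, 0.1337]
eef_rot: [0.539, 0.801, 0.074, 0.248]
ft_force: [-1.5, -0.6, -3.7]
width: 0.0274
grip_force: 55.0
```

```bash
python3 tgt.py
```

```text
24.75 [0.531  0.0514 0.1337] wheel in spindle mm [-0.0477 -0.0233 23.328 ] rot err [-0.0234  0.001   0.0262] F in spindle [-2.8811  1.1053 -2.6397] M [0.6392 0.9649 0.0383] 0.02744506924527249
```

{"api": "arm_command", "payload": {"steps": [{"slide": [0.0004, -0.0002, -0.0013], "rot": [0, 0, 0], "grip": 0}, {"slide": [0.0007, -0.0002, -0.0013], "rot": [0, 0, 0], "grip": 0}, {"slide": [0.0007, -0.0002, -0.0013], "rot": [0, 0, 0], "grip": 0}, {"slide": [0.0007, -0.0002, -0.0013], "rot": [0, 0, 0], "grip": 0}, {"slide": [0.0007, -0.0002, -0.0013], "rot": [0, 0, 0], "grip": 0}, {"slide": [0, 0, 0], "rot": [0, 0, 0], "grip": 0}, {"slide": [0, 0, 0], "rot": [0, 0, 0], "grip": 0}, {"slide": [0, 0, 0], "rot": [0, 0, 0], "grip": 0}]}}

```text
time: 25.75
ee_pos: [0.5342, 0.0505, 0.1273]
eef_rot: [0.539, 0.801, 0.074, 0.248]
ft_force: [0.2, 0.6, -3.2]
width: 0.0275
grip_force: 55.0
```

```bash
python3 tgt.py
```

```text
25.75 [0.5342 0.0505 0.1273] wheel in spindle mm [-0.2493  0.2203 16.1624] rot err [-0.0343  0.0079  0.0263] F in spindle [-0.8445  1.5352 -2.7371] M [ 0.6283  0.7666 -0.0055] 0.027482364938707492
```

Pin and shaft are both engaged with no load. Continuing.

{"api": "arm_command", "payload": {"steps": [{"slide": [0.0007, -0.0002, -0.0013], "rot": [0, 0, 0], "grip": 0}, {"slide": [0.0007, -0.0002, -0.0013], "rot": [0, 0, 0], "grip": 0}, {"slide": [0.0007, -0.0002, -0.0013], "rot": [0, 0, 0], "grip": 0}, {"slide": [0.0007, -0.0002, -0.0013], "rot": [0, 0, 0], "grip": 0}, {"slide": [0.0007, -0.0002, -0.0013], "rot": [0, 0, 0], "grip": 0}, {"slide": [0.0007, -0.0002, -0.0013], "rot": [0, 0, 0], "grip": 0}, {"slide": [0.0007, -0.0002, -0.0013], "rot": [0, 0, 0], "grip": 0}, {"slide": [0.0007, -0.0002, -0.0013], "rot": [0, 0, 0], "grip": 0}]}}

```text
time: 26.75
ee_pos: [0.5398, 0.0489, 0.1168]
eef_rot: [0.539, 0.801, 0.074, 0.248]
ft_force: [0.1, -0.1, -3.2]
width: 0.0275
grip_force: 55.0
```

```bash
python3 tgt.py
```

```text
26.75 [0.5398 0.0489 0.1168] wheel in spindle mm [-0.3267  0.4204  4.0977] rot err [-0.0306  0.0042  0.027 ] F in spindle [-1.2339  0.9313 -2.8203] M [0.5517 0.8377 0.0061] 0.027485156767201906
```

{"api": "arm_command", "payload": {"steps": [{"slide": [0.0003, -0.0001, -0.0005], "rot": [0, 0, 0], "grip": 0}, {"slide": [0.0003, -0.0001, -0.0005], "rot": [0, 0, 0], "grip": 0}, {"slide": [0.0003, -0.0001, -0.0005], "rot": [0, 0, 0], "grip": 0}, {"slide": [0.0003, -0.0001, -0.0005], "rot": [0, 0, 0], "grip": 0}, {"slide": [0.0003, -0.0001, -0.0005], "rot": [0, 0, 0], "grip": 0}, {"slide": [0.0003, -0.0001, -0.0005], "rot": [0, 0, 0], "grip": 0}, {"slide": [0, 0, 0], "rot": [0, 0, 0], "grip": 0}, {"slide": [0, 0, 0], "rot": [0, 0, 0], "grip": 0}]}}

```text
time: 27.75
ee_pos: [0.5416, 0.0483, 0.1138]
eef_rot: [0.539, 0.801, 0.074, 0.248]
ft_force: [0.5, 0.6, -3.6]
width: 0.0277
grip_force: 55.0
```

```bash
python3 tgt.py
```

```text
27.75 [0.5416 0.0483 0.1138] wheel in spindle mm [-0.2669  0.3038  0.6508] rot err [-0.0258  0.0012  0.0232] F in spindle [-0.6673  1.5445 -3.2484] M [0.6432 0.8014 0.0693] 0.02766760612382367
```

{"api": "arm_command", "payload": {"steps": [{"slide": [0.0002, -0.0001, -0.0003], "rot": [0, 0, 0], "grip": 0}, {"slide": [0.0001, 0, -0.0003], "rot": [0, 0, 0], "grip": 0}, {"slide": [0.0002, -0.0001, -0.0003], "rot": [0, 0, 0], "grip": 0}, {"slide": [0.0001, 0, -0.0003], "rot": [0, 0, 0], "grip": 0}, {"slide": [0, 0, 0], "rot": [0, 0, 0], "grip": 0}, {"slide": [0, 0, 0], "rot": [0, 0, 0], "grip": 0}, {"slide": [0, 0, 0], "rot": [0, 0, 0], "grip": 0}, {"slide": [0, 0, 0], "rot": [0, 0, 0], "grip": 0}]}}

```text
time: 28.75
ee_pos: [0.5419, 0.0481, 0.1134]
eef_rot: [0.539, 0.801, 0.074, 0.248]
ft_force: [-20.6, 0.0, 18.6]
width: 0.0275
grip_force: 55.0
```

```bash
python3 tgt.py
```

```text
28.75 [0.5419 0.0481 0.1134] wheel in spindle mm [-0.2272  0.1733  0.0987] rot err [-0.034  -0.0008  0.0638] F in spindle [-9.8517  0.2197 25.997 ] M [0.3458 2.4326 0.0489] 0.027519597452697806
```

Seated: 26 N along the axis at 0.1 mm from home. Relieving the load, letting go and backing off along the axis.

{"api": "arm_command", "payload": {"steps": [{"slide": [-0.0002, 0.0001, 0.0004], "rot": [0, 0, 0], "grip": 0}, {"slide": [0, 0, 0], "rot": [0, 0, 0], "grip": 0.2}, {"slide": [0, 0, 0], "rot": [0, 0, 0], "grip": 0.4}, {"slide": [0, 0, 0], "rot": [0, 0, 0], "grip": 0.6}, {"slide": [0, 0, 0], "rot": [0, 0, 0], "grip": 0.6}, {"slide": [0, 0, 0], "rot": [0, 0, 0], "grip": 0.6}, {"slide": [0, 0, 0], "rot": [0, 0, 0], "grip": 0.6}, {"slide": [0, 0, 0], "rot": [0, 0, 0], "grip": 0.6}]}}

```text
time: 29.75
ee_pos: [0.542, 0.0482, 0.113]
eef_rot: [0.539, 0.801, 0.074, 0.248]
ft_force: [-0.2, 0.5, 0.4]
width: 0.0518
grip_force: 0.0
```

{"api": "arm_command", "payload": {"steps": [{"slide": [-0.0024, 0.0007, 0.0043], "rot": [0, 0, 0], "grip": 0.6}, {"slide": [-0.0048, 0.0015, 0.0087], "rot": [0, 0, 0], "grip": 0.6}, {"slide": [-0.0095, 0.003, 0.0173], "rot": [0, 0, 0], "grip": 0.6}, {"slide": [-0.0143, 0.0044, 0.026], "rot": [0, 0, 0], "grip": 0.6}, {"slide": [-0.0143, 0.0044, 0.026], "rot": [0, 0, 0], "grip": 0.6}, {"slide": [-0.0143, 0.0044, 0.026], "rot": [0, 0, 0], "grip": 0.6}, {"slide": [0, 0, 0], "rot": [0, 0, 0], "grip": 0.6}, {"slide": [0, 0, 0], "rot": [0, 0, 0], "grip": 0.6}]}}

```text
time: 30.75
ee_pos: [0.4823, 0.0664, 0.2211]
eef_rot: [0.539, 0.801, 0.075, 0.248]
ft_force: [0.5, 0.7, -1.1]
width: 0.0523
grip_force: 0.0
```

Run:
```python
from fit3 import *
import fit
from h import *
p=cam('wrist','w8.png');q=cam('scene','s8.png')
fit.C['a']=dict(K=np.array(p['intrinsics']),T=np.array(p['pose']))
print(sensors.read_state()['ee_pos'],sensors.read_state()['time'])
c=P('a',circ(o2+F2[:,2]*.022,F2,.054),0)
im=cv2.imread('pics/w8.png')
h=P('a',[o2+F2@[x,y,.058] for x,y in [(.014,.014),(.014,-.014),(-.014,-.014),(-.014,.014)]],0)
S8=8
u,v=c.mean(0).astype(int);crop=im[max(0,v-75):v+75,u-65:u+65];off=np.array([u-65,max(0,v-75)])
big=cv2.resize(crop,None,fx=3.6,fy=3.6,interpolation=cv2.INTER_CUBIC)
for k in (c,h): cv2.polylines(big,[np.int32(((k-off)+.5)*3.6-.5)],True,(0,255,0),1)
b=cv2.resize(cv2.imread('pics/s8.png')[215:305,290:370],(320,big.shape[0]),interpolation=cv2.INTER_CUBIC)
cv2.imwrite('pics/c8.png',np.hstack([big,b]));print(big.shape)
```

```text
[0.4822 0.0662 0.2205] 30.85
(540, 468, 3)
```

View pics/c8.png

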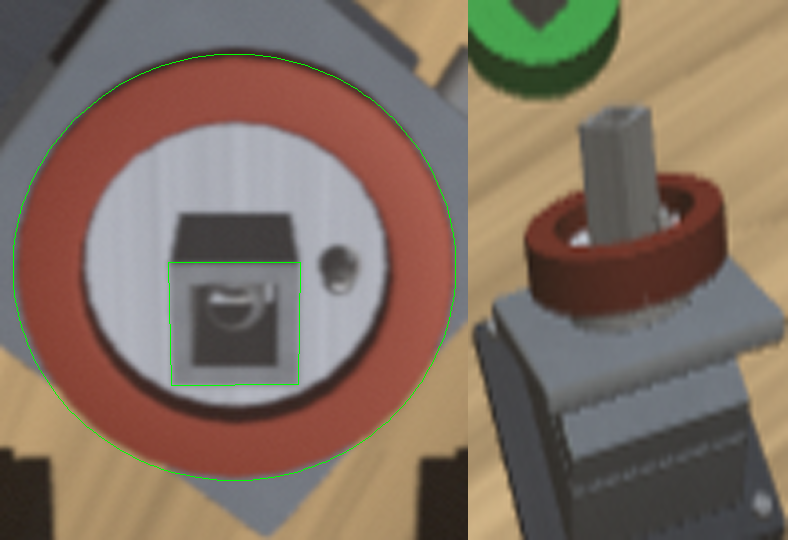

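The wheel rim and hub match the predicted home outline (green), with the pin in its hole and the shaft in the bore. A quick numeric check that the plug is inside the tray, then I hand in.

Run:
```python
from h import *
np.set_printoptions(precision=3,suppress=True)
p=cam('top','t9.png')
print([(d['conf'],d['bbox']) for d in eyes.look_for('plug',p)[:3]])
im=p['pixels'][180:228,224:270].astype(int);m=im.sum(2)<150
ys,xs=np.nonzero(m);print(len(xs),xs.min()+224,xs.max()+224,ys.min()+180,ys.max()+180,proj(p,[[.61,.2387,.005],[.61,.2387,.075]]))
```

```text
[(0.46, [468.5, 193.1, 493.9, 216.4]), (0.29, [416.6, 238.7, 457.7, 276.5])]
136 241 269 195 223 [[247.752 203.806]
 [243.923 197.222]]
```

```bash
python3 - <<'E'
import cv2,numpy as np
im=cv2.imread('pics/t9.png').astype(int);m=(im.sum(2)<150).astype('uint8')
n,l,st,c=cv2.connectedComponentsWithStats(m)
for s in st[1:]:
    if s[4]>5 and 190<s[0]<300 and 160<s[1]<240: print(s)
E
python3 -c "from bench import order;print(order.close_job())"
```

```text
[241 195  11  11  94]
[ 264  201   65   84 1654]
the job is handed in; nothing more can be done
None
```

The interlock plug is out and standing in the steel tray. The sanding wheel is fully home on the flange over the shaft and drive pin and has been let go. The job was handed in at about 31 s of the 69 s allowed, and the other items were not touched.

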